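# Turn a cabinet door pale back up in its turning frame and lock it

### The arm

A 7-joint arm with a two-finger parallel gripper is mounted at the origin on the work surface. World frame = base frame: x ahead of the robot, y to its left, z up, the work surface at z = 0. Lengths are in m, angles in rad, forces in N, time in s.
With the tool pointing down it reaches from about 0.425 to 0.825 m from the base axis. Payload 3.6 kg.
Tool frame: the origin (TCP) lies on the centre line of the jaws, within the pads' length; the fingertips stand 8 mm ahead of it and the grasp point (between the pads) lies 11 mm behind it; x points along the fingers, z is the direction in which the jaws open and shut, and the axes are right-handed (so a half turn about x gives the same grasp; the last joint's range is limited). The gripper opens to 93 mm and grips with 3 to 60 N. Pads are 15 mm wide; open, the fingers measure 128 mm over their backs; the gripper's body (75 mm by 188 mm) begins 65 mm behind the grasp point.
Start: joints at [-1.317, 0.615, -0.013, 1.423, 0.008, 1.103, -0.04], TCP at [0.179, 0.625, 0.227] pointing down, gripper open.
Joint ranges: [-3.12, 3.12], [-0.3, 2.06], [-1.34, 1.32], [0.26, 2.42], [-1.36, 4.5], [0.01, 1.98], [-2.84, 2.84]. Speed limits (rad/s): [2.79, 2.79, 3.14, 3.14, 3.14, 3.14, 3.14].

### API

Orientations are given as a unit quaternion [x, y, z, w].
In Python, from bench import get_obs, camera, get_calibration, bot gives the robot as it stands.
- The arm moves only by the tool servo_tool, never from a script. Its argument "increments" is a list of rows, each a list of 7 numbers: the finger opening in m, from 0 to 0.093, then the shift along the tool's x, y, z in m, then the turn, a rotation vector about the tool's x, y, z in degrees. In form: [[claw, dx, dy, dz, ax, ay, az], ...]. A call has exactly 8 rows; each row is the pose to reach, as a shift and turn from the pose commanded when the call began, along the tool's axes at that moment; what a row does not reach only later rows make up. A row lasts 1/12 s, in which the tool goes at most 41.7 mm and 7.16 degrees, less where a joint would pass 70% of its speed; a pose out of reach is approached as far as the arm can. A call with a gripper value outside its range is refused whole. The fingers move at their own pace and stop on an object; "force" is the grip in N (left out, the last holds). Time passes only in rows, so rows that repeat a pose let the fingers close, or fill a call up. It gives the time, the measured TCP pose, the force and the opening at its end, in the units of the state.
- get_obs(): the state, without advancing time (a new reading comes with each control period).
- camera(name): name is "side" or "top"; returns the picture (480x640x3 uint8, red, green, blue); there is no depth.
- get_calibration(name): a dict with "camera_matrix" (3x3 intrinsics, pixels), "R" (3x3) and "t" (3): a world point X has camera coordinates R X + t. Camera axes: x right, y down, z forward; pixel columns grow to the right and rows downward; lengths in m; the calibration is good to about 2 mm. A picture is of the moment at which its call begins. get_calibration takes no time and is no camera call.
- bot.sign_off(): hands the job in, once; it reports no verdict.
The state is a dict: "clock": time; "joint_pos": joint angles; "dq": joint speeds; "effort": joint torques, N m; "eef_pos": TCP position; "tool_rot": TCP orientation; "contact_force": force on the tool from outside, world axes, zero at the start; "moment": the same for the moment, N m; "grip_width": opening from 0.0 (shut) to 1.0 (fully open).
Only numpy, scipy, OpenCV 4.12 (cv2) and the standard library are available. Lean on these libraries where they do the work, as an engineer would, in place of code of your own. Each camera call takes 0.05 s, during which the arm holds its last target.

### The job

The cabinet door in the green turning frame stands on edge with its pale back towards you. Push its upper edge over, away from you, until the frame clicks into its level notch with the pale back facing up; then lock the frame by turning the orange knob clockwise until it is firmly hand-tight on the axle, regripping as needed and without straining it. Leave the other things on the bench where they are.

Things in the scene. Friction and masses are not known exactly. Their poses are not given: they have to be found in the camera images.
- turning_frame: Green turning frame bolted to the bench, 150 mm (x) by 350 mm (y): two feet joined by two steel bars, tail upright at its -y end, head at its +y end (144 and 157 mm tall). Origin at the centre of its underside, on the bench. Its y axis runs along the axle from tail to head, its x axis points away from the robot (within 0.25 rad). The axle lies 100 mm above the bench.
- door: The cabinet door; origin at its centre, on the axle. A dark wooden frame 120 x 180 x 16 mm (its x, y, z), stiles 22 mm wide along both 180 mm edges, recessed infill pale on the back and brown on the front, held by its ends in aluminium jaws; both long edges are free. z points out of the pale back, y along the axle (frame's y), x from the axle to the edge that stands up at the start.
- door_top_edge (a point): Middle of the door's long edge that stands up at the start, 60 mm from the axle, mid-thickness. About 1 N here turns the door, and it stays where it is left; near level the index ball resists with some 5 to 9 N (see door_turn).
- door_turn (a joint): Turn of the door, rad. 0: level, pale back up. 1.57: upright, door_top_edge uppermost, pale back to the robot; more leans to the robot. Starts at 1.0 to 1.75; range -0.7 to 2.25. A sprung ball clicks into an index notch at 0: coming down, the push stiffens from about 0.28, eases below 0.14, and from 0.10 the ball snaps the door home by itself. Pushed below -0.14 it leaves the notch again.
- lock_knob: Orange T-bar lock knob on top of the frame's head: bar 50 mm long (its x), 13 mm thick (y), 28 mm tall, turning about vertical z. Origin at the bar's centre, about 190 mm above the bench, 143 mm along the frame's y. Only a 12 mm stem below it; the head's top is 30 mm under the origin. Slack at the start; clockwise from above (its yaw falls) tightens it, 2.5 mm down per rad. It stays where it is left.
- lock_wedge: Brass lock wedge, 22 mm long, in the head under the knob's screw; origin at its underside. The screw presses it into a notch on top of the steel drum (64 mm across) on the axle. The knob drags with 0.25 N m and turns 0.4 to 2.6 rad (differs each time) until the wedge bites; then a springy torque adds about 0.17 N m per rad, on the hand also at rest. Hand-tight: 0.12 to 0.25 N m of it; 0.3 strains it.
- sanding_block: cork sanding block, 44 x 95 x 17 mm, lying on the bench inside the turning frame, under the door, between the frame's two bars; origin at the centre of its underside
- screwdriver: loose screwdriver with a pale wooden handle, 200 mm long, lying on the bench; origin at the centre of its underside
- mallet: loose rubber-headed mallet, 260 mm long, lying on the bench; origin at the centre of its underside
- tape_measure: grey tape measure, 72 x 36 x 66 mm, standing on the bench; origin at the centre of its underside
- try_square: try square, dark stock 120 x 30 x 16 mm with a thin steel blade 150 mm long, lying on the bench; origin at the centre of the underside of the stock
- glue_bottle: white glue bottle, 60 mm across and 165 mm tall, standing on the bench; origin at the centre of its underside
- wax_tin: brass-coloured wax tin, 84 mm across and 52 mm tall, standing on the bench; origin at the centre of its underside
- stile_bar: dark door stile, 180 x 22 x 16 mm with a pale tenon, lying on the bench; origin at the centre of its underside

How it is judged:
On the way, in this order (a step that is already met when the one before it is completed fails the run):
1. the door is clicked level, pale back up, in the index notch (value of joint door_turn between -0.06 and 0.06 rad), for 0.3 s.
2. the lock knob is hand-tight, its wedge pressed into the notch (all of step 1 and contact force between lock_wedge and door above 50 N), for 0.2 s.
At the end, for the whole second after the job is handed in: the door lies level in the index notch, pale back up (within 0.06 rad), and stays there, and the lock wedge presses in the drum's notch with more than 50 N (hand-tight) (all of step 2); the robot touches nothing.
It fails at once if the knob is strained: the wedge presses the drum with more than 300 N (contact force between lock_wedge and door above 300 N).
It fails at once if a loose thing on the bench is moved by more than 30 mm (distance of any of sanding_block, screwdriver, mallet, tape_measure, try_square, glue_bottle, wax_tin, stile_bar from where it was at the start of the episode above 0.03 m).
It also fails if it takes over 64 s, if anything falls off the work surface, if the arm or the gripper's body presses on something with over 40 N, if the wrist force passes 120 N, or if a joint passes its speed limit or range.

## Working session

There is one attempt and no reset: what is moved stays moved. The work goes in short steps, Python scripts to look and compute and a tool call to move; the robot and the scene stay as the last step left them, time stands still between calls to the robot, and variables do not carry over. Pictures are saved under pics/ and viewed, and the job is handed in when it is done.

Besides the shell and the picture viewer there is one more tool, called after "Emit:" as name([rows], argument=value, ...), one row to a line, values as JSON. servo_tool: Moves the arm, as the interface text tells. Its arguments: {"type":"object","properties":{"increments":{"type":"array"},"force":{"type":"number"}},"required":["increments"]}

```bash
mkdir -p pics; ls
python3 - <<'E'
from bench import get_obs,camera,get_calibration
import cv2,numpy as np
for n in("side","top"):
    im=camera(n); cv2.imwrite(f"pics/{n}0.png",im[:,:,::-1]); c=get_calibration(n)
    R=np.array(c["R"]);t=np.array(c["t"]); print(n,np.round(c["camera_matrix"],1).tolist(),"pos",(-R.T@t).round(3),"R",R.round(3).tolist())
o=get_obs(); print({k:np.round(v,3).tolist() for k,v in o.items()})
E
```

```text
pics
side [[607.3, 0.0, 310.2], [0.0, 607.3, 231.2], [0.0, 0.0, 1.0]] pos [0.086 0.846 1.248] R [[-0.858, -0.514, 0.017], [-0.39, 0.627, -0.674], [0.336, -0.585, -0.738]]
top [[495.5, 0.0, 315.7], [0.0, 495.5, 243.7], [0.0, 0.0, 1.0]] pos [ 0.313 -0.016  1.453] R [[-0.01, -1.0, 0.015], [-0.982, 0.007, -0.189], [0.189, -0.017, -0.982]]
{'clock': 0.1, 'joint_pos': [-1.317, 0.616, -0.013, 1.425, 0.008, 1.103, -0.04], 'dq': [-0.002, -0.001, 0.001, -0.003, -0.0, 0.001, 0.001], 'effort': [0.001, -46.004, 0.21, -16.624, -0.061, 0.017, 0.0], 'eef_pos': [0.179, 0.624, 0.226], 'tool_rot': [-0.426, 0.565, 0.425, 0.564], 'contact_force': [-0.396, -0.167, 0.204], 'moment': [-0.001, -0.003, 0.019], 'grip_width': 1.0}
```

View pics/side0.png

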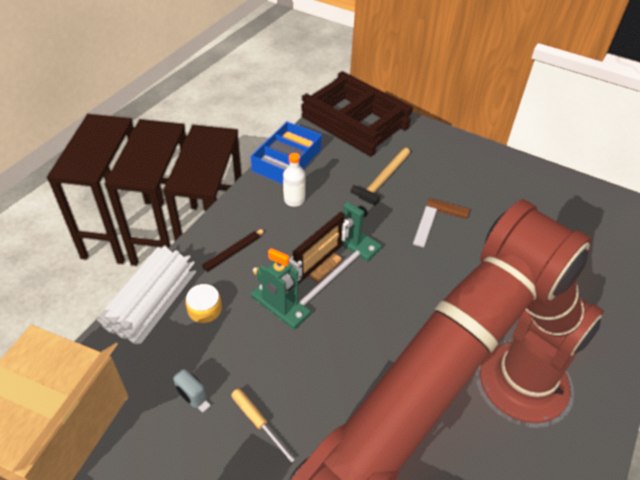

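View pics/top0.png

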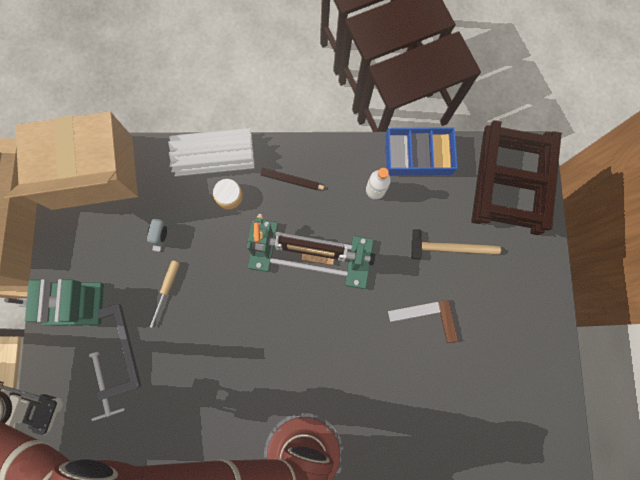

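Run:
```python
import cv2
a=cv2.imread("pics/top0.png")[205:300,235:385]; cv2.imwrite("pics/t0c.png",cv2.resize(a,None,fx=5,fy=5,interpolation=2))
a=cv2.imread("pics/side0.png")[195:335,240:390]; cv2.imwrite("pics/s0c.png",cv2.resize(a,None,fx=4,fy=4,interpolation=2))
```

```text
(no output)
```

View pics/t0c.png

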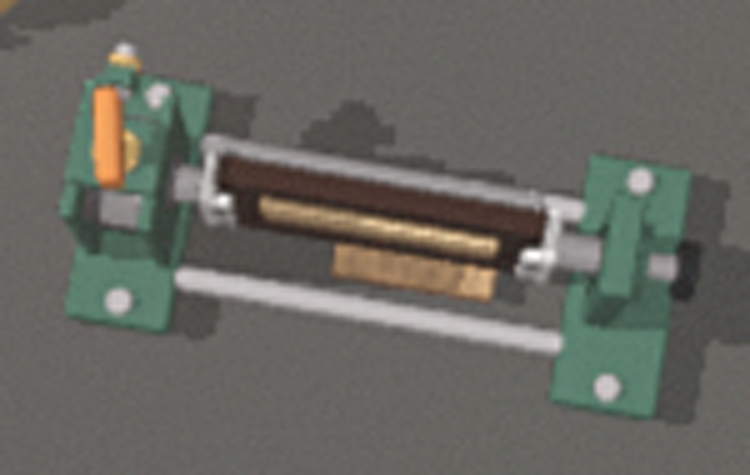

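View pics/s0c.png

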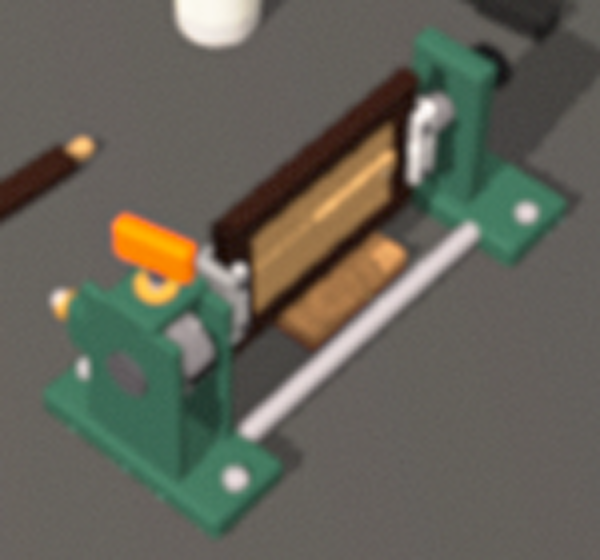

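```bash
cat > h.py <<'E'
from bench import get_obs,camera,get_calibration,bot
import cv2,numpy as np
from scipy.spatial.transform import Rotation as Ro
def ray(n,p):
    c=get_calibration(n);K=np.array(c["camera_matrix"]);R=np.array(c["R"]);t=np.array(c["t"])
    d=R.T@np.linalg.inv(K)@np.array([p[0],p[1],1.]);return -R.T@t,d/np.linalg.norm(d)
def onz(n,p,z):
    o,d=ray(n,p);return o+d*(z-o[2])/d[2]
def tri(p1,p2):
    o1,d1=ray("top",p1);o2,d2=ray("side",p2)
    A=np.stack([d1,-d2],1);s=np.linalg.lstsq(A,o2-o1,rcond=None)[0]
    a=o1+d1*s[0];b=o2+d2*s[1];return (a+b)/2,np.linalg.norm(a-b)
def proj(n,X):
    c=get_calibration(n);q=np.array(c["camera_matrix"])@(np.array(c["R"])@np.array(X)+np.array(c["t"]));return q[:2]/q[2]
def tool():
    o=get_obs();return np.array(o["eef_pos"]),Ro.from_quat(o["tool_rot"])
E
python3 - <<'E'
from h import *
T=lambda x,y:(x/5+235-.4,y/5+205-.4)
S=lambda x,y:(x/4+240-.4,y/4+195-.4)
for nm,p in dict(fh=(158,95),nh=(118,300),ft=(640,181),nt=(606,387)).items(): print(nm,onz("top",T(*p),.014).round(4))
print("side nh",onz("side",S(235,478),.014).round(4),"nt",onz("side",S(526,212),.014).round(4))
print("tri nh",tri(T(118,300),S(235,478)),"nt",tri(T(606,387),S(526,212)))
# knob ends top
print("knob far end", onz("top",T(105,88),.204), "near",onz("top",T(112,182),.204))
for n in("top","side"):
    im=cv2.imread(f"pics/{n}0.png");hsv=cv2.cvtColor(im,cv2.COLOR_BGR2HSV)
    m=cv2.inRange(hsv,(5,170,150),(18,255,255)); k,l,s,c=cv2.connectedComponentsWithStats(m)
    for i in range(1,k):
        if s[i,4]>25:print(n,s[i],c[i])
# door top edges: back-top edge ends
print("door top-edge ends top/side", tri(T(222,165),S(408,70)))
E
```

```text
fh [0.6517 0.106  0.014 ]
nh [0.5286 0.1283 0.014 ]
ft [ 0.5975 -0.1799  0.014 ]
nt [ 0.4751 -0.1566  0.014 ]
side nh [0.5305 0.1193 0.014 ] nt [ 0.4771 -0.1668  0.014 ]
tri nh (array([0.52631184, 0.12691836, 0.02680837]), np.float64(0.000798974646124123)) nt (array([ 0.47309603, -0.15536407,  0.02787127]), np.float64(0.000845350969984847))
knob far end [0.61085972 0.11724554 0.204     ] near [0.56129963 0.11302895 0.204     ]
side [  351     0   277   143 24016] [471.19591106  50.85014157]
side [290 153   9  10  70] [294.05714286 157.44285714]
side [268 249  21  17 169] [278.31360947 257.6035503 ]
side [195 300  25  22 124] [210.71774194 313.82258065]
door top-edge ends top/side (array([0.50925077, 0.04117218, 0.33319991]), np.float64(0.06821293495552279))
```

```bash
cat >> h.py <<'E'
C=np.array([.561,-.0255,0]);YAW=-.185
xf=np.array([np.cos(YAW),np.sin(YAW),0]);yf=np.array([-np.sin(YAW),np.cos(YAW),0]);zf=np.array([0,0,1.])
def door(q,x,y,z):
    return C+.1*zf+y*yf+x*(np.cos(q)*xf+np.sin(q)*zf)+z*(-np.sin(q)*xf+np.cos(q)*zf)
E
python3 - <<'E'
from h import *
for n in("top","side"):
    im=cv2.imread(f"pics/{n}0.png")
    x0,y0,w,h=(235,205,150,95) if n=="top" else (240,195,150,140)
    f=5 if n=="top" else 4
    a=cv2.resize(im[y0:y0+h,x0:x0+w],None,fx=f,fy=f,interpolation=2)
    # knob
    for q,col in((1.3,(255,0,0)),(1.45,(0,255,0)),(1.6,(0,0,255))):
        for y in(-.09,.09):
            for z in(-.008,.008):
                p=((proj(n,door(q,.06,y,z))-[x0,y0])+.4)*f; cv2.circle(a,tuple(int(v) for v in p),3,col,-1)
    cv2.imwrite(f"pics/{n}q.png",a)
p,r=tool(); M=r.as_matrix(); print(M.round(3)); print("tool z yaw",np.arctan2(M[1,2],M[0,2]))
E
```

```text
[[-0.001 -0.961  0.276]
 [-0.002  0.276  0.961]
 [-1.    -0.    -0.002]]
tool z yaw 1.2910129685292355
```

View pics/topq.png

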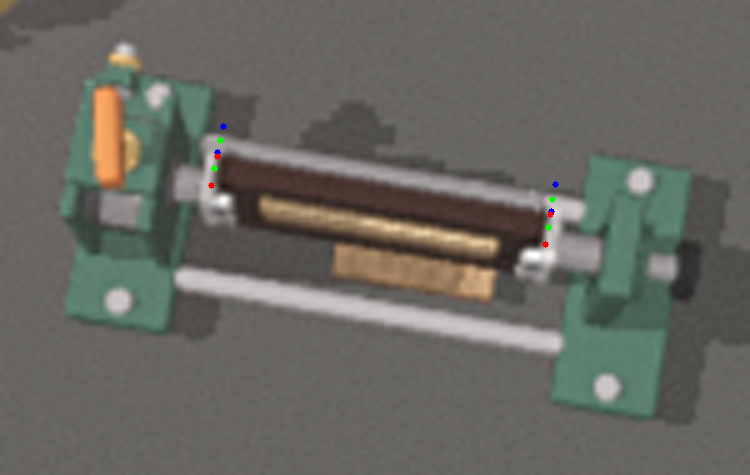

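View pics/sideq.png

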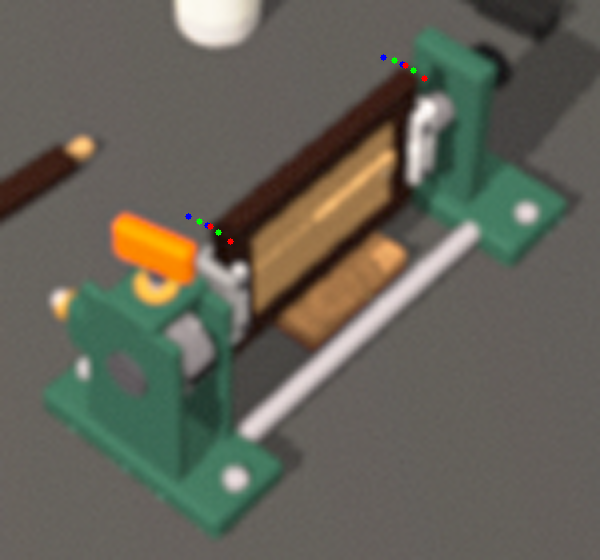

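```bash
cat >> h.py <<'E'
def inc(fx,fy,z,yawz=None):
    """tool-frame shift to frame-coords (fx,fy), TCP height z; yaw of tool z"""
    p,r=tool(); X=C+fx*xf+fy*yf+z*zf; M=r.as_matrix()
    d=M.T@(X-p); out=[(d*1000).round(1).tolist()]
    if yawz is not None:
        R2=np.stack([[0,0,-1],np.cross([np.cos(yawz),np.sin(yawz),0],[0,0,-1]),[np.cos(yawz),np.sin(yawz),0]],1)
        out.append(np.degrees((r.inv()*Ro.from_matrix(R2)).as_rotvec()).round(2).tolist())
    return out
E
python3 -c "
from h import *
print(inc(-.05,-.01,.22,1.386))"
```

```text
[[6.8, -497.4, -533.6], [-5.44, -0.13, -0.0]]
```

Emit:
servo_tool([
  [0.093, 0, -0.014, -0.015, -1, 0, 0],
  [0.06, 0, -0.042, -0.045, -2, 0, 0],
  [0, 0, -0.07, -0.075, -3, 0, 0],
  [0, 0, -0.098, -0.105, -4, 0, 0],
  [0, 0, -0.126, -0.135, -5, 0, 0],
  [0, 0, -0.154, -0.165, -5.4, -0.1, 0],
  [0, 0, -0.182, -0.195, -5.4, -0.1, 0],
  [0, 0, -0.21, -0.225, -5.4, -0.1, 0],
], force=30)

```text
clock: 0.77
eef_pos: [0.3195, 0.3483, 0.2265]
tool_rot: [-0.451, 0.544, 0.452, 0.544]
contact_force: [0.5, 1.0, -0.2]
grip_width: 0.548
```

```bash
python3 -c "
from h import *
print(get_obs()['eef_pos'],get_obs()['joint_pos'],inc(-.05,-.01,.22,1.386))"
```

```text
[0.31953338 0.34831017 0.22645879] [-0.86233964  0.34249518 -0.01605183  1.91768918  0.00609482  0.88051066
  0.50421641] [[6.0, -256.2, -333.0], [-0.03, 0.07, -0.01]]
```

Emit:
servo_tool([
  [0, 0, -0.022, -0.03, 0, 0, 0],
  [0, 0, -0.046, -0.06, 0, 0, 0],
  [0, 0, -0.07, -0.09, 0, 0, 0],
  [0, 0, -0.094, -0.12, 0, 0, 0],
  [0, 0, -0.118, -0.153, 0, 0, 0],
  [0, 0, -0.142, -0.185, 0, 0, 0],
  [0, 0, -0.166, -0.216, 0, 0, 0],
  [0, 0, -0.19, -0.247, 0, 0, 0],
])

```text
clock: 1.43
eef_pos: [0.4606, 0.0707, 0.2261]
tool_rot: [-0.451, 0.544, 0.452, 0.545]
contact_force: [0.7, 0.3, -0.2]
grip_width: 0.016
```

```bash
python3 -c "
from h import *
print(get_obs()['eef_pos'],inc(-.05,-.01,.22,1.386),inc(-.05,-.01,.157,1.386))"
```

```text
[0.46057966 0.0707305  0.2261349 ] [[6.0, -66.5, -86.1], [-0.04, 0.09, -0.02]] [[69.0, -66.5, -86.2], [-0.04, 0.09, -0.02]]
```

Emit:
servo_tool([
  [0, 0, -0.022, -0.03, 0, 0, 0],
  [0, 0, -0.045, -0.06, 0, 0, 0],
  [0, 0, -0.066, -0.086, 0, 0, 0],
  [0, 0.02, -0.066, -0.086, 0, 0, 0],
  [0, 0.045, -0.066, -0.086, 0, 0, 0],
  [0, 0.066, -0.066, -0.086, 0, 0, 0],
  [0, 0.068, -0.066, -0.086, 0, 0, 0],
  [0, 0.068, -0.066, -0.086, 0, 0, 0],
])

```text
clock: 2.1
eef_pos: [0.5083, -0.0239, 0.157]
tool_rot: [-0.45, 0.545, 0.453, 0.544]
contact_force: [0.7, 0.1, 0.2]
grip_width: 0.013
```

Run:
```python
from h import *
print(get_obs()['eef_pos'],inc(-.05,-.01,.157,1.386))
for n,(x0,y0,w,h) in dict(top=(235,205,150,95),side=(240,170,150,165)).items():
    a=camera(n)[y0:y0+h,x0:x0+w,::-1];cv2.imwrite(f"pics/{n}1.png",cv2.resize(a,None,fx=4,fy=4,interpolation=2))
# push path: corner at d=50 on back surface -> tool centre fx=corner-7.5mm, tcp z=corner+8mm
for q in (1.65,1.5,1.2,.9,.6,.3,.15,.05,0):
    x=.05*np.cos(q)-.008*np.sin(q);z=.1+.05*np.sin(q)+.008*np.cos(q)
    print(q,"fx %.1f z %.1f"%((x-.0075)*1e3,(z+.008)*1e3))
```

```text
[ 0.50833302 -0.0238671   0.15701391] [[0.0, -2.1, -1.9], [-0.04, 0.06, -0.2]]
1.65 fx -19.4 z 157.2
1.5 fx -11.9 z 158.4
1.2 fx 3.2 z 157.5
0.9 fx 17.3 z 152.1
0.6 fx 29.2 z 142.8
0.3 fx 37.9 z 130.4
0.15 fx 40.7 z 123.4
0.05 fx 42.0 z 118.5
0 fx 42.5 z 116.0
```

View pics/top1.png

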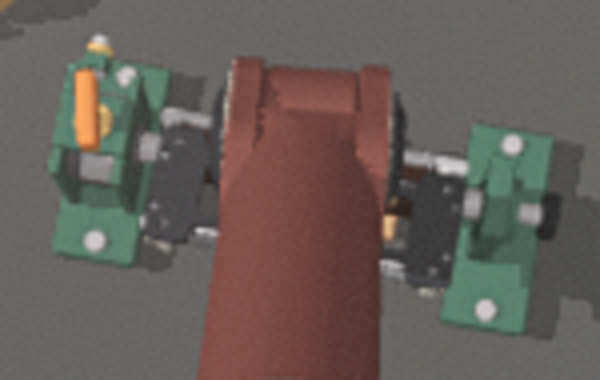

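View pics/side1.png

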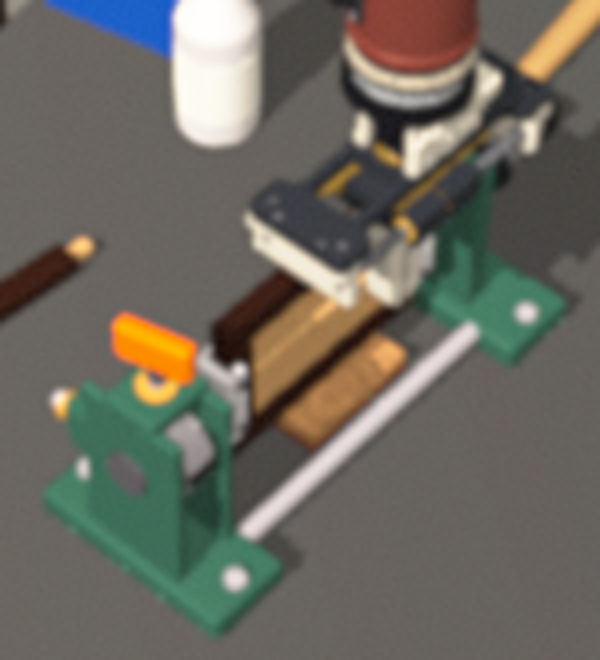

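Emit:
servo_tool([
  [0, 0, -0.015, 0, 0, 0, 0],
  [0, 0, -0.025, 0, 0, 0, 0],
  [0, -0.001, -0.033, 0, 0, 0, 0],
  [0, -0.001, -0.04, 0, 0, 0, 0],
  [0, -0.001, -0.047, 0, 0, 0, 0],
  [0, 0, -0.055, 0, 0, 0, 0],
  [0, 0.002, -0.062, 0, 0, 0, 0],
  [0, 0.005, -0.069, 0, 0, 0, 0],
])

```text
clock: 2.87
eef_pos: [0.5772, -0.0364, 0.1528]
tool_rot: [-0.451, 0.544, 0.452, 0.544]
contact_force: [-3.3, 0.8, -0.8]
grip_width: 0.005
```

Run:
```python
from h import *
print(get_obs()['eef_pos'],get_obs()['contact_force'],inc(.0292,-.01,.1428,1.386))
for n,(x0,y0,w,h) in dict(side=(240,170,150,165)).items():
    a=camera(n)[y0:y0+h,x0:x0+w,::-1];cv2.imwrite(f"pics/{n}2.png",cv2.resize(a,None,fx=4,fy=4,interpolation=2))
```

```text
[ 0.57723785 -0.03641043  0.15278788] [-3.30585582  0.84365029 -0.83859042] [[10.0, -11.2, -2.3], [-0.03, 0.11, -0.07]]
```

View pics/side2.png

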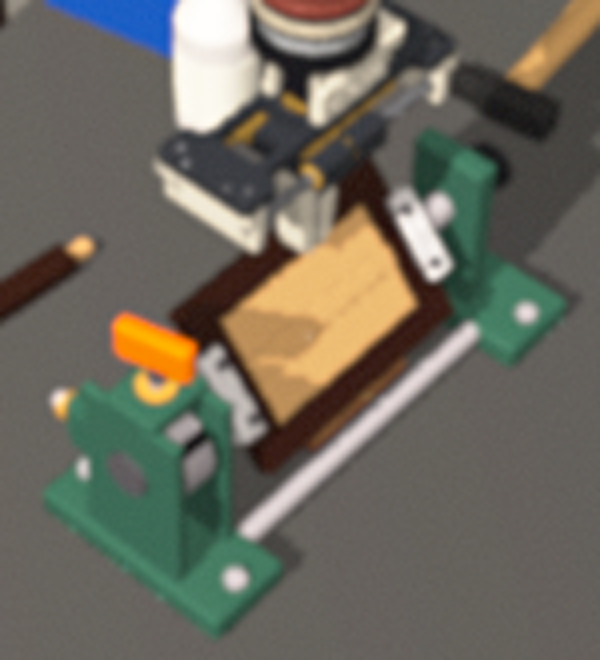

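Emit:
servo_tool([
  [0, 0.005, -0.006, 0, 0, 0, 0],
  [0, 0.01, -0.012, 0, 0, 0, 0],
  [0, 0.016, -0.016, 0, 0, 0, 0],
  [0, 0.022, -0.02, 0, 0, 0, 0],
  [0, 0.026, -0.022, 0, 0, 0, 0],
  [0, 0.03, -0.023, 0, 0, 0, 0],
  [0, 0.033, -0.024, 0, 0, 0, 0],
  [0, 0.033, -0.024, 0, 0, 0, 0],
])

```text
clock: 3.58
eef_pos: [0.6013, -0.0413, 0.1191]
tool_rot: [-0.451, 0.544, 0.452, 0.545]
contact_force: [-0.0, -0.2, 0.6]
grip_width: 0.002
```

Run:
```python
from h import *
print(get_obs()['eef_pos'],get_obs()['contact_force'],inc(.0425,-.01,.116,1.386))
for n,(x0,y0,w,h) in dict(side=(240,170,150,165)).items():
    a=camera(n)[y0:y0+h,x0:x0+w,::-1];cv2.imwrite(f"pics/{n}3.png",cv2.resize(a,None,fx=4,fy=4,interpolation=2))
```

```text
[ 0.60128588 -0.04131225  0.11911303] [-0.01306711 -0.17574732  0.60565282] [[3.1, 0.0, -1.9], [-0.05, 0.07, 0.03]]
```

View pics/side3.png

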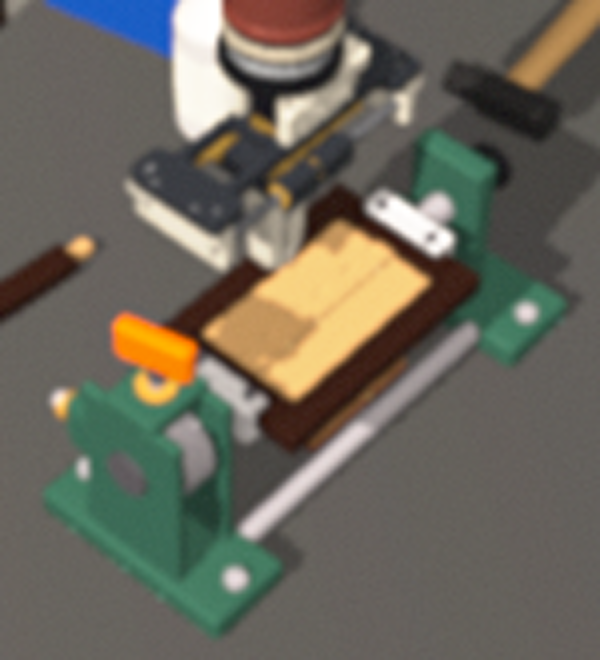

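Emit:
servo_tool([
  [0, -0.02, 0, 0, 0, 0, 0],
  [0, -0.05, 0, 0, 0, 0, 0],
  [0, -0.09, 0, 0, 0, 0, 0],
  [0.04, -0.13, 0, 0, 0, 0, 0],
  [0.06, -0.13, 0.03, 0.02, -5, 0, 0],
  [0.06, -0.13, 0.035, 0.05, -10, 0, 0],
  [0.06, -0.13, 0.038, 0.08, -15, 0, 0],
  [0.06, -0.13, 0.038, 0.1, -15.5, 0, 0],
])

```text
clock: 4.3
eef_pos: [0.5817, 0.0676, 0.251]
tool_rot: [-0.522, 0.475, 0.523, 0.478]
contact_force: [0.5, -0.2, -0.3]
grip_width: 0.315
```

Run:
```python
from h import *
print(get_obs()['eef_pos'],get_obs()['grip_width'],get_obs()['joint_pos'],inc(.0,.143,.225,1.656))
for n,(x0,y0,w,h) in dict(top=(235,205,150,95),side=(240,170,150,165)).items():
    im=camera(n);a=cv2.resize(im[y0:y0+h,x0:x0+w,::-1],None,fx=4,fy=4,interpolation=2)
    for x in(-.06,.06):
      for y in(-.09,.09):
        p=((proj(n,door(0,x,y,.008))-[x0,y0])+.4)*4; cv2.circle(a,tuple(int(v) for v in p),3,(0,0,255),-1)
    cv2.imwrite(f"pics/{n}4.png",a)
```

```text
[0.58169129 0.0676228  0.25101201] 0.31513320297006425 [-0.16896871  0.48889589  0.02818855  1.5864614  -0.01955657  1.06366479
  1.52723248] [[26.2, -9.8, 46.6], [0.34, 0.23, 0.15]]
```

View pics/side4.png

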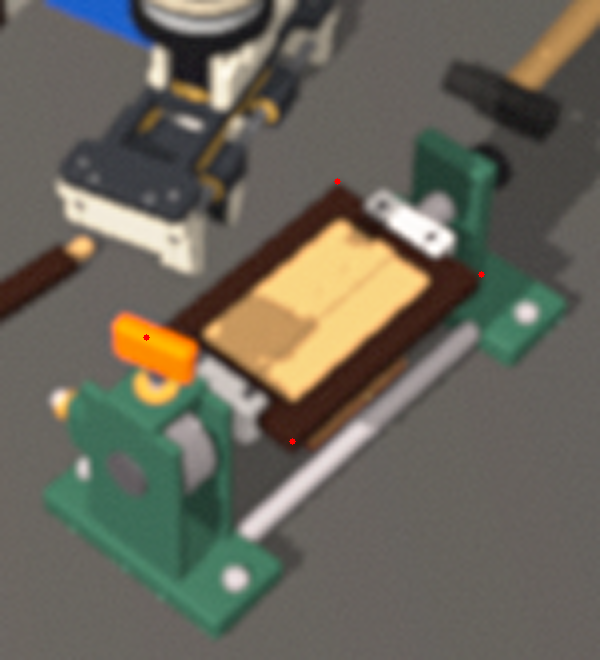

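View pics/top4.png

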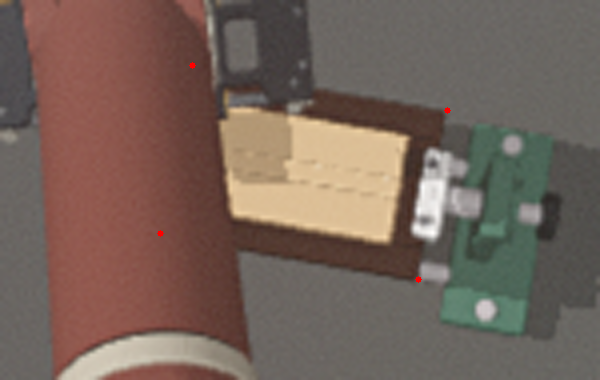

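Run:
```python
from h import *
k=C+.143*yf; print(k)
print(proj("side",k+.19*zf),proj("top",k+.204*zf))
u=np.array([np.cos(.085),np.sin(.085),0]);v=np.array([-u[1],u[0],0])
im=cv2.imread("pics/side0.png");hsv=cv2.cvtColor(im,cv2.COLOR_BGR2HSV)
m=cv2.inRange(hsv,(5,170,150),(18,255,255));k_=cv2.connectedComponentsWithStats(m)
c=[tuple(proj("side",k+.19*zf+a*.025*u+b*.0065*v+s*.014*zf)) for a in(-1,1) for b in(-1,1) for s in(-1,1)]
h=cv2.convexHull(np.float32(c));M=cv2.moments(h);print("pred centroid",M['m10']/M['m00'],M['m01']/M['m00'],cv2.boundingRect(h),"meas 278.3 257.6 [268 249 21 17]")
```

```text
[0.58730435 0.11505988 0.        ]
[278.24846556 257.35005609] [256.33348886 231.10078807]
pred centroid 278.27445872581075 257.32021131142227 (266, 247, 24, 21) meas 278.3 257.6 [268 249 21 17]
```

Emit:
servo_tool([
  [0.06, 0, -0.005, 0.02, 0, 0, 0],
  [0.06, 0, -0.01, 0.046, 0, 0, 0],
  [0.06, 0, -0.01, 0.046, 0, 0, 0],
  [0.05, 0.01, -0.01, 0.046, 0, 0, 0],
  [0.05, 0.015, -0.01, 0.046, 0, 0, 0],
  [0.05, 0.02, -0.01, 0.046, 0, 0, 0],
  [0.05, 0.02, -0.01, 0.046, 0, 0, 0],
  [0.05, 0.02, -0.01, 0.046, 0, 0, 0],
])

```text
clock: 5.07
eef_pos: [0.5877, 0.1093, 0.2297]
tool_rot: [-0.52, 0.479, 0.521, 0.479]
contact_force: [-0.0, -0.9, 0.7]
grip_width: 0.535
```

Run:
```python
from h import *
o=get_obs();print(o['eef_pos'],o['grip_width'],o['joint_pos'],inc(.0,.143,.183,1.656))
for n,(x0,y0,w,h) in dict(side=(200,190,150,150)).items():
    im=camera(n);a=cv2.resize(im[y0:y0+h,x0:x0+w,::-1],None,fx=4,fy=4,interpolation=2)
    cv2.imwrite(f"pics/{n}5.png",a)
```

```text
[0.58774962 0.10927873 0.22974568] 0.5345305385141119 [-0.23722082  0.52905498  0.02774591  1.57884907 -0.01727993  1.03453751
  1.44931996] [[46.8, -0.1, 5.8], [-0.13, 0.04, -0.04]]
```

View pics/side5.png

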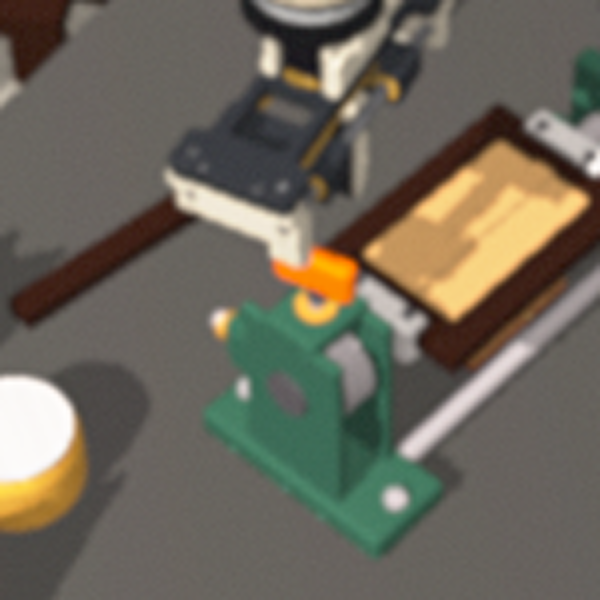

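Emit:
servo_tool([
  [0.05, 0, 0, 0.006, 0, 0, 0],
  [0.05, 0.02, 0, 0.006, 0, 0, 0],
  [0.05, 0.035, 0, 0.006, 0, 0, 0],
  [0.05, 0.046, 0, 0.006, 0, 0, 0],
  [0.05, 0.046, 0, 0.006, 0, 0, 0],
  [0.02, 0.046, 0, 0.006, 0, 0, 0],
  [0.01, 0.046, 0, 0.006, 0, 0, 0],
  [0.005, 0.046, 0, 0.006, 0, 0, 0],
], force=20)

```text
clock: 5.78
eef_pos: [0.5882, 0.117, 0.1855]
tool_rot: [0.521, -0.477, -0.521, -0.48]
contact_force: [1.3, -0.3, -0.8]
grip_width: 0.37
```

Emit:
servo_tool([
  [0.005, 0, 0, 0, 0, 0, 0],
  [0.005, 0, 0, 0, 0, 0, 0],
  [0.005, 0, 0, 0, 0, 0, 0],
  [0.005, 0, 0, 0, 0, 0, 0],
  [0.005, 0, 0, 0, 0, 0, 0],
  [0.005, 0, 0, 0, 0, 0, 0],
  [0.005, 0, 0, 0, 0, 0, 0],
  [0.005, 0, 0, 0, 0, 0, 0],
], force=50)

```text
clock: 6.45
eef_pos: [0.5877, 0.1164, 0.1848]
tool_rot: [-0.521, 0.478, 0.521, 0.479]
contact_force: [-0.7, -1.9, 2.8]
grip_width: 0.137
```

```bash
cat >> h.py <<'E'
def st():
    o=get_obs();M=Ro.from_quat(o['tool_rot']).as_matrix()
    print("t %.2f"%o['clock'],"pos",np.round(o['eef_pos'],4),"yaw %.3f"%np.arctan2(M[1,2],M[0,2]),"F",np.round(o['contact_force'],1),"M",np.round(o['moment'],3),"gw %.1fmm"%(o['grip_width']*93),"j7 %.2f"%o['joint_pos'][6])
E
python3 - <<'E'
from h import *
st()
for n,(x0,y0,w,h) in dict(side=(200,190,150,150)).items():
    im=camera(n);a=cv2.resize(im[y0:y0+h,x0:x0+w,::-1],None,fx=4,fy=4,interpolation=2)
    cv2.imwrite(f"pics/{n}6.png",a)
E
```

```text
t 6.45 pos [0.5877 0.1164 0.1848] yaw 1.655 F [-0.7 -1.9  2.8] M [-0.241  0.089 -0.238] gw 12.7mm j7 1.44
```

View pics/side6.png

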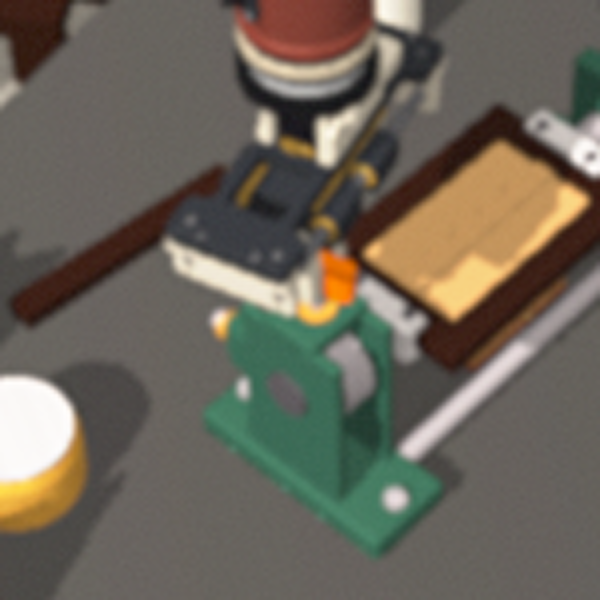

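Emit:
servo_tool([
  [0.005, 0, 0, 0, 3, 0, 0],
  [0.005, 0, 0, 0, 6, 0, 0],
  [0.005, 0, 0, 0, 9, 0, 0],
  [0.005, 0.0005, 0, 0, 12, 0, 0],
  [0.005, 0.0005, 0, 0, 15, 0, 0],
  [0.005, 0.0008, 0, 0, 18, 0, 0],
  [0.005, 0.0009, 0, 0, 21, 0, 0],
  [0.005, 0.001, 0, 0, 24, 0, 0],
], force=55)

```text
clock: 7.17
eef_pos: [0.5876, 0.1161, 0.1838]
tool_rot: [-0.41, 0.576, 0.41, 0.577]
contact_force: [-1.0, -2.5, 4.3]
grip_width: 0.136
```

```bash
python3 -c "
from h import *
st()"
```

```text
t 7.17 pos [0.5876 0.1161 0.1838] yaw 1.237 F [-1.  -2.5  4.3] M [-0.476  0.157  0.275] gw 12.7mm j7 1.09
```

Emit:
servo_tool([
  [0.005, 0, 0, 0, 3, 0, 0],
  [0.005, 0, 0, 0, 6, 0, 0],
  [0.005, 0, 0, 0, 9, 0, 0],
  [0.005, 0.0005, 0, 0, 12, 0, 0],
  [0.005, 0.0007, 0, 0, 15, 0, 0],
  [0.005, 0.0009, 0, 0, 18, 0, 0],
  [0.005, 0.001, 0, 0, 21, 0, 0],
  [0.005, 0.0012, 0, 0, 24, 0, 0],
])

```text
clock: 7.83
eef_pos: [0.5875, 0.1158, 0.1827]
tool_rot: [-0.281, 0.649, 0.281, 0.649]
contact_force: [-1.4, -1.0, 6.3]
grip_width: 0.133
```

```bash
python3 -c "
from h import *
st()"
```

```text
t 7.83 pos [0.5875 0.1158 0.1827] yaw 0.817 F [-1.4 -1.   6.3] M [-0.645  0.298  0.229] gw 12.4mm j7 0.75
```

Emit:
servo_tool([
  [0.005, 0, 0, 0, 3, 0, 0],
  [0.005, 0, 0, 0, 6, 0, 0],
  [0.005, 0, 0, 0, 9, 0, 0],
  [0.005, 0.0005, 0, 0, 12, 0, 0],
  [0.005, 0.0007, 0, 0, 15, 0, 0],
  [0.005, 0.0009, 0, 0, 18, 0, 0],
  [0.005, 0.001, 0, 0, 21, 0, 0],
  [0.005, 0.0012, 0, 0, 24, 0, 0],
])

```text
clock: 8.5
eef_pos: [0.5872, 0.1155, 0.1817]
tool_rot: [-0.14, 0.693, 0.14, 0.693]
contact_force: [-2.4, -3.1, 6.8]
grip_width: 0.137
```

```bash
python3 -c "
from h import *
st()"
```

```text
t 8.50 pos [0.5872 0.1155 0.1817] yaw 0.398 F [-2.4 -3.1  6.8] M [-0.699  0.549  0.226] gw 12.8mm j7 0.41
```

Emit:
servo_tool([
  [0.005, 0, 0, 0, 3, 0, 0],
  [0.005, 0, 0, 0, 6, 0, 0],
  [0.005, 0, 0, 0, 9, 0, 0],
  [0.005, 0.0003, 0, 0, 12, 0, 0],
  [0.005, 0.0004, 0, 0, 15, 0, 0],
  [0.005, 0.0006, 0, 0, 18, 0, 0],
  [0.005, 0.0007, 0, 0, 21, 0, 0],
  [0.005, 0.0008, 0, 0, 24, 0, 0],
])

```text
clock: 9.17
eef_pos: [0.5868, 0.1154, 0.1807]
tool_rot: [0.007, 0.707, -0.007, 0.707]
contact_force: [-3.2, -2.4, 5.4]
grip_width: 0.134
```

```bash
python3 -c "
from h import *
st()"
```

```text
t 9.17 pos [0.5868 0.1154 0.1807] yaw -0.020 F [-3.2 -2.4  5.4] M [-0.702  0.665  0.208] gw 12.5mm j7 0.07
```

Emit:
servo_tool([
  [0.005, 0, 0, 0, 2, 0, 0],
  [0.005, 0, 0, 0, 4, 0, 0],
  [0.005, 0, 0, 0, 6, 0, 0],
  [0.005, 0.0003, 0, 0, 8, 0, 0],
  [0.005, 0.0004, 0, 0, 10, 0, 0],
  [0.005, 0.0005, 0, 0, 12, 0, 0],
  [0.005, 0.0006, 0, 0, 14, 0, 0],
  [0.005, 0.0007, 0, 0, 16, 0, 0],
])

```text
clock: 9.83
eef_pos: [0.5866, 0.1155, 0.18]
tool_rot: [0.105, 0.7, -0.105, 0.699]
contact_force: [-3.1, -2.1, 7.7]
grip_width: 0.138
```

```bash
python3 -c "
from h import *
st()"
```

```text
t 9.83 pos [0.5866 0.1155 0.18  ] yaw -0.299 F [-3.1 -2.1  7.7] M [-0.734  0.784  0.272] gw 12.9mm j7 -0.16
```

Emit:
servo_tool([
  [0.005, 0, 0, 0, 2, 0, 0],
  [0.005, 0, 0, 0, 4, 0, 0],
  [0.005, 0, 0, 0, 6, 0, 0],
  [0.005, 0.0003, 0, 0, 8, 0, 0],
  [0.005, 0.0004, 0, 0, 10, 0, 0],
  [0.005, 0.0004, 0, 0, 12, 0, 0],
  [0.005, 0.0005, 0, 0, 14, 0, 0],
  [0.005, 0.0006, 0, 0, 16, 0, 0],
])

```text
clock: 10.5
eef_pos: [0.5864, 0.1156, 0.1795]
tool_rot: [0.201, 0.678, -0.202, 0.677]
contact_force: [-3.4, -2.8, 7.8]
grip_width: 0.135
```

```bash
python3 -c "
from h import *
st()"
```

```text
t 10.50 pos [0.5864 0.1156 0.1795] yaw -0.578 F [-3.4 -2.8  7.8] M [-0.67   0.965  0.318] gw 12.5mm j7 -0.39
```

Emit:
servo_tool([
  [0.005, 0, 0, 0, 2, 0, 0],
  [0.005, 0, 0, 0, 4, 0, 0],
  [0.005, 0, 0, 0, 6, 0, 0],
  [0.005, 0.0003, 0, 0, 8, 0, 0],
  [0.005, 0.0004, 0, 0, 10, 0, 0],
  [0.005, 0.0004, 0, 0, 12, 0, 0],
  [0.005, 0.0005, 0, 0, 14, 0, 0],
  [0.005, 0.0006, 0, 0, 16, 0, 0],
])

```text
clock: 11.17
eef_pos: [0.5862, 0.1157, 0.1789]
tool_rot: [0.293, 0.644, -0.294, 0.642]
contact_force: [-4.4, -2.1, 7.9]
grip_width: 0.137
```

```bash
python3 -c "
from h import *
st()"
```

```text
t 11.17 pos [0.5862 0.1157 0.1789] yaw -0.857 F [-4.4 -2.1  7.9] M [-0.608  1.093  0.354] gw 12.8mm j7 -0.61
```

Emit:
servo_tool([
  [0.005, 0, 0, 0, 2, 0, 0],
  [0.005, 0, 0, 0, 4, 0, 0],
  [0.005, 0, 0, 0, 6, 0, 0],
  [0.005, 0.0003, 0, 0, 8, 0, 0],
  [0.005, 0.0004, 0, 0, 10, 0, 0],
  [0.005, 0.0004, 0, 0, 12, 0, 0],
  [0.005, 0.0005, 0, 0, 14, 0, 0],
  [0.005, 0.0006, 0, 0, 16, 0, 0],
])

```text
clock: 11.83
eef_pos: [0.5861, 0.116, 0.1784]
tool_rot: [0.38, 0.597, -0.381, 0.595]
contact_force: [-4.5, -2.1, 9.0]
grip_width: 0.141
```

```bash
python3 -c "
from h import *
st();camera('top')
st();camera('top')
st()"
```

```text
t 11.83 pos [0.5861 0.116  0.1784] yaw -1.136 F [-4.5 -2.1  9. ] M [-0.452  1.16   0.331] gw 13.1mm j7 -0.84
t 11.88 pos [0.5861 0.116  0.1783] yaw -1.137 F [-5.2 -1.7  9.4] M [-0.457  1.205  0.267] gw 12.3mm j7 -0.84
t 11.93 pos [0.5861 0.1159 0.1784] yaw -1.135 F [-5.6 -2.4  8.4] M [-0.486  1.176  0.214] gw 12.7mm j7 -0.84
```

Emit:
servo_tool([
  [0.005, 0, 0, 0, 0, 0, 0],
  [0.005, 0, 0, 0, 0, 0, 0],
  [0.005, 0, 0, 0, 0, 0, 0],
  [0.005, 0, 0, 0, 0, 0, 0],
  [0.005, 0, 0, 0, 0, 0, 0],
  [0.005, 0, 0, 0, 0, 0, 0],
  [0.005, 0, 0, 0, 0, 0, 0],
  [0.005, 0, 0, 0, 0, 0, 0],
])

```text
clock: 12.6
eef_pos: [0.586, 0.1159, 0.1784]
tool_rot: [0.38, 0.597, -0.38, 0.595]
contact_force: [-4.4, -1.6, 9.0]
grip_width: 0.13
```

```bash
python3 -c "
from h import *
for i in range(8):
  st();camera('top')"
```

```text
t 12.60 pos [0.586  0.1159 0.1784] yaw -1.135 F [-4.4 -1.6  9. ] M [-0.446  1.144  0.154] gw 12.1mm j7 -0.84
t 12.65 pos [0.5861 0.116  0.1784] yaw -1.135 F [-4.9 -1.2  7.5] M [-0.487  1.145  0.226] gw 12.9mm j7 -0.84
t 12.70 pos [0.5861 0.1159 0.1784] yaw -1.135 F [-4.5 -1.4  8.1] M [-0.434  1.124  0.246] gw 12.7mm j7 -0.84
t 12.75 pos [0.5861 0.1159 0.1784] yaw -1.135 F [-3.8 -2.   8.2] M [-0.571  1.12   0.284] gw 12.8mm j7 -0.84
t 12.80 pos [0.5861 0.116  0.1784] yaw -1.135 F [-3.9 -1.8  8.3] M [-0.461  1.122  0.243] gw 12.8mm j7 -0.84
t 12.85 pos [0.5861 0.116  0.1783] yaw -1.135 F [-4.6 -2.1  7.4] M [-0.535  1.209  0.246] gw 12.4mm j7 -0.84
t 12.90 pos [0.5861 0.116  0.1784] yaw -1.135 F [-4.2 -1.8  8.7] M [-0.478  1.133  0.223] gw 12.5mm j7 -0.84
t 12.95 pos [0.586  0.1159 0.1784] yaw -1.135 F [-4.3 -2.7  9.3] M [-0.449  1.142  0.219] gw 12.6mm j7 -0.84
```

Emit:
servo_tool([
  [0.012, 0, 0, 0, 0, 0, 0],
  [0.02, 0, 0, 0, 0, 0, 0],
  [0.04, 0, 0, 0, 0, 0, 0],
  [0.05, 0, 0, 0, 0, 0, 0],
  [0.05, 0, 0, 0, 0, 0, 0],
  [0.05, 0, 0, 0, 0, 0, 0],
  [0.05, 0, 0, 0, 0, 0, 0],
  [0.05, 0, 0, 0, 0, 0, 0],
])

```text
clock: 13.67
eef_pos: [0.5874, 0.1169, 0.1775]
tool_rot: [0.381, 0.596, -0.38, 0.596]
contact_force: [0.3, -0.3, -0.1]
grip_width: 0.532
```

```bash
python3 -c "
from h import *
st();camera('top');st()"
```

```text
t 13.67 pos [0.5874 0.1169 0.1775] yaw -1.137 F [ 0.3 -0.3 -0.1] M [-0.073  0.209 -0.012] gw 49.5mm j7 -0.84
t 13.72 pos [0.5874 0.1169 0.1775] yaw -1.137 F [-0.7 -0.2  1.1] M [-0.054  0.167  0.024] gw 49.8mm j7 -0.84
```

Emit:
servo_tool([
  [0.05, -0.01, 0, 0, 0, 0, 0],
  [0.05, -0.035, 0, 0, 0, 0, 0],
  [0.05, -0.065, 0, 0, 0, 0, 0],
  [0.05, -0.09, 0, 0, 0, 0, 0],
  [0.05, -0.1, -0.03, -0.014, 0, 0, 0],
  [0.05, -0.1, -0.06, -0.028, 0, 0, 0],
  [0.05, -0.1, -0.09, -0.042, 0, 0, 0],
  [0.05, -0.1, -0.11, -0.051, 0, 0, 0],
])

```text
clock: 14.38
eef_pos: [0.4636, 0.1163, 0.2782]
tool_rot: [0.382, 0.597, -0.38, 0.595]
contact_force: [0.3, 0.2, 0.5]
grip_width: 0.535
```

Run:
```python
from h import *
st()
for n,(x0,y0,w,h) in dict(top=(225,195,160,110),side=(220,190,160,150)).items():
    im=camera(n);cv2.imwrite(f"pics/{n}7full.png",im[:,:,::-1]);a=cv2.resize(im[y0:y0+h,x0:x0+w,::-1],None,fx=4,fy=4,interpolation=2)
    cv2.imwrite(f"pics/{n}7.png",a)
```

```text
t 14.38 pos [0.4636 0.1163 0.2782] yaw -1.137 F [0.3 0.2 0.5] M [-0.031  0.187  0.035] gw 49.8mm j7 -0.99
```

View pics/side7.png

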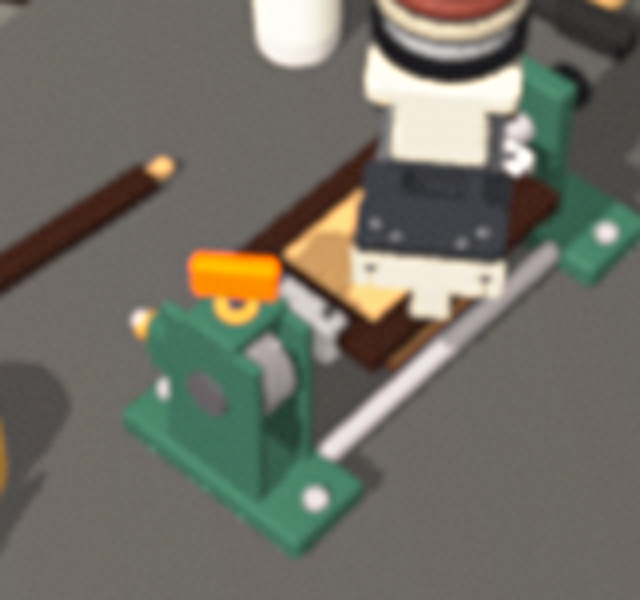

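View pics/top7.png

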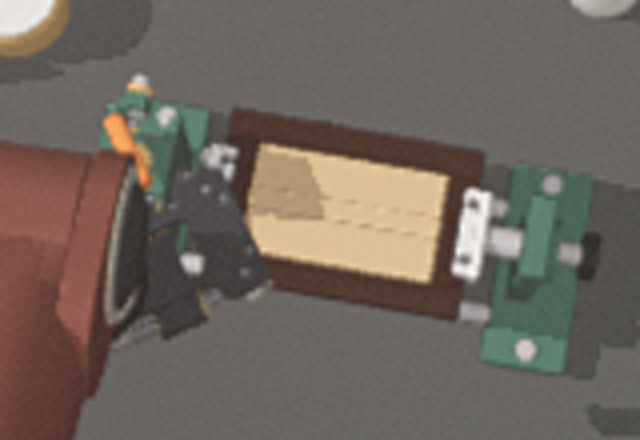

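```bash
python3 -c "
from h import *
st();print(bot.sign_off())"
```

```text
t 14.48 pos [0.463  0.1166 0.2783] yaw -1.137 F [0.9 0.8 0.2] M [-0.076  0.127 -0.016] gw 50.0mm j7 -0.99
the job is handed in; nothing more can be done
None
```

I turned the door level and tightened the orange knob, then handed the job in at 14.5 s. No verdict came back, and I had no direct reading of the wedge force.

- **Door:** I pushed its upper edge over with the closed fingers. The push force fell to zero near level. Later pictures from both cameras show it level with the pale back up, and the side view matched a projected level door.
- **Knob:** I turned it about 2.8 rad clockwise in one grip, without regripping. The turning torque stayed near 0.23 N m, then rose to about 0.35 N m over the last 0.8–0.9 rad of turn, which I read as the wedge biting.
- **Tightness:** the two estimates of the springy torque differ. The rise while turning gives about 0.15–0.18 N m, and the reading held at rest gives about 0.23 N m, with noise around 0.03 N m. Both are inside the 0.12–0.25 N m hand-tight band.
- **After letting go:** the knob stayed where I left it, with its bar at about 0.45 rad in the top view against 0.43 expected. The contact force returned to zero with the gripper clear.
- **Loose things:** I saw no contact with any of them, but I did not measure their positions afterwards.

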